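# Chuck a drill bit and show its point to the inspection camera

### The arm

A 6-joint arm with a two-finger parallel gripper is mounted at the origin on the work surface. World frame = base frame: x ahead of the robot, y to its left, z up, the work surface at z = 0. Lengths are in m, angles in degrees, forces in N, time in s.
With the tool pointing down it reaches from about 0.4 to 0.825 m from the base axis. Payload 7 kg.
Tool frame: the origin (TCP) lies at the very end of the fingers, on their centre line; the grasp point (between the pads) lies hold_point_z behind it (hold_point_z is the distance from the TCP to the grasp point, in m); z points along the fingers, y is the line along which they close (so a half turn about z gives the same grasp; the last joint's range is limited). The gripper opens to 88 mm and grips with 3 to 60 N. Pads are 19 mm wide; open, the fingers measure 130 mm over their backs; the gripper's body (78 mm by 193 mm) begins 47 mm behind the grasp point.
Start: joints at [83.944, 20.546, 0.682, 0, -70.136, -16.507], TCP at [0.259, 0.623, 0.227] pointing down, gripper open.
Joint ranges: [-176.03, 176.03], [-82.01, 121.73], [-58.28, 71.71], [-173.87, 95.51], [-174.79, -0.11], [-173.66, 173.66]. Speed limits (degrees/s): [136.94, 136.94, 172.46, 180, 180, 180].

### API

Orientations are given as [roll, pitch, yaw] about the fixed x, y, z axes, in that order (R = Rz(yaw) Ry(pitch) Rx(roll)).
In Python, from plant import get_obs, snapshot, close_job, hold_point_z gives the robot as it stands.
- The arm moves only by the tool play_rows, never from a script. Its argument "commands" is a list that holds one entry, the list of rows, each a list of 7 numbers: the shift along the tool's x, y, z in cm, then the turn, a rotation vector about the tool's x, y, z in degrees, then the opening, from 0 (shut) to 1 (fully open). In form: [[[x, y, z, ax, ay, az, fingers], ...]]. A call has 1 to 20 rows; each row is the pose to reach, as a shift and turn from the pose commanded when the call began, along the tool's axes at that moment; what a row does not reach only later rows make up. A row lasts 1/12 s, in which the tool goes at most 41.7 mm and 7.16 degrees, less where a joint would pass 70% of its speed; a pose out of reach is approached as far as the arm can. A call with a gripper value outside its range is refused whole. The fingers move at their own pace and stop on an object; the grip force is fixed at half the most. Time passes only in rows, so rows that repeat a pose let the fingers close. It gives the time, the measured TCP pose, the force, the opening and the grip force at its end, in the units of the state.
- get_obs(): the state, without advancing time (a new reading comes with each control period).
- snapshot(name): name is "scene" or "side" or "wrist"; returns a dict with "frame" (384x512x3 uint8, red, green, blue), "camera_matrix" (3x3 intrinsics, pixels), "origin" and "attitude" of the camera in the world. Camera axes: x right, y down, z forward; pixel columns grow to the right and rows downward; lengths in m; the calibration is good to about 2 mm. A picture is of the moment at which its call begins. There is no depth.
- close_job(): hands the job in; it is judged then, once.
The state is a dict: "clock": time; "joint_pos": joint angles; "qvel": joint speeds; "tau": joint torques, N m; "tool_pos": TCP position; "orientation": TCP orientation; "force": force on the tool from outside, world axes, zero at the start; "moment": the same for the moment, N m; "opening": finger opening in m; "gripper_force": force on a finger pad.
Only numpy, scipy, OpenCV 4.12 (cv2) and the standard library are available. Lean on these libraries where they do the work, as an engineer would, in place of code of your own. Each camera call takes 0.05 s, during which the arm holds its last target. There are 200 camera calls.

### The job

Tighten the chuck on the drill bit by turning its sleeve clockwise (seen from above) while it sits in the stand, then draw chuck and bit together up out of the stand and present the bit to the inspection camera: its point about 60 mm from the front glass, on the lens's line of sight and aimed squarely down into the lens. Finish while holding it there by the chuck, still and in mid-air, with the bit not gripped directly by your fingers; do not touch the camera with anything, and leave the other things on the bench alone.

Things in the scene. Friction and masses are not known exactly. Their poses are not given: they have to be found in the camera images.
- stand: Fixed dark steel bit stand, 90 x 90 mm, 86 mm tall: a 22 mm base, four posts, and a 12 mm top plate with a 34 mm square hole in its middle. A 13 mm round cup, 18 mm deep, in the middle of the base keeps the bit upright. Origin: centre of the underside, z up, x and y along its sides.
- chuck: Loose drill chuck, 0.33 kg, nose down on the stand. Origin: on its axis, under the 48 mm shoulder that rests on the stand's top plate (86 mm above the bench); z along the axis away from the nose, upward at first. A 32 mm square nose, z = -14 to 0 mm, sits in the plate's hole (1 mm play each side) and cannot turn; three jaws reach down to z = -30 mm. Top at z = 60 mm.
- sleeve_mid (a point): Centre of the chuck's round ribbed black sleeve, on the axis at chuck z = 24 mm: the place to grip. Sleeve 42 mm diameter (44 mm over the ribs, which are only a look), chuck z = 7 to 41 mm. Above it a 30 mm cap to z = 47 mm and an 11 mm hexagonal shank to z = 60 mm. The chuck can be lifted and carried by the sleeve. Frame as the chuck's, turning with the sleeve.
- sleeve (a joint): Angle of the sleeve on the chuck, rad: starts at 0 to 0.25, grows when the sleeve turns clockwise seen from above, stop at 1.5. Stiff (0.25 N m), stays where it is left. Draws the three jaws in by 3 mm per rad: they touch the bit at about 1.0 rad, then it gets stiffer; tight at 1.1 rad and more (turn 0.2 to 0.3 rad past the touch).
- bit: Loose stub drill bit, plain steel, 80 mm long, 60 g, point down in the stand's cup, shank loose between the jaws. Origin: its point; z along its axis from point to shank, upward at first. Fluted 12 mm diameter to z = 48 mm, then 10 mm shank. The point starts 4 mm above the bench, 82 mm below the chuck's origin, and keeps that distance once clamped. Lift over 85 mm to clear the stand.
- camera: Fixed inspection camera on a bench foot 100 x 90 mm with two aluminium cheeks 95 mm tall. Origin: centre of the foot's underside. The front glass is 20 mm to its -x side of the origin. It looks obliquely up and back towards the robot, towards its own -x side.
- lens: The camera's tilted barrel, 58 mm diameter, 48 mm in front, white ring round the glass. Origin: centre of the front glass, 115 mm above the bench. z points out along the line of sight, 35 degrees from vertical, leaning to the camera's -x side; y is level. Shown squarely: bit's z axis parallel to this z, its point at z = 60 mm on it, the chuck beyond.
- spray_can: Bystander: upright spray can, 60 mm diameter, 150 mm tall. Origin: centre of the underside.
- spanner: Bystander: steel spanner 170 mm long lying flat. Origin: middle, underside.
- socket: Bystander: dark steel socket, 28 mm diameter, 55 mm tall, upright. Origin: centre of the underside.
- parts_box: Bystander: closed cardboard box 100 x 140 x 70 mm. Origin: centre of the underside.
There are look-alikes about, which are no part of the job. Leave any green or yellow look-alike of the chuck alone.

How it is judged:
By the outcome, as a careful person would: the job done as asked, in the order asked, and still so for the second after the job is handed in, while the arm keeps its last pose, push and grip.
It also fails if it takes over 43 s, if anything falls off the work surface, if the arm or the gripper's body presses on something with over 40 N, if the wrist force passes 120 N, or if a joint passes its speed limit or range.

## Working session

There is one attempt and no reset: what is moved stays moved. The work goes in short steps, Python scripts to look and compute and a tool call to move; the robot and the scene stay as the last step left them, time stands still between calls to the robot, and variables do not carry over. Pictures are saved under pics/ and viewed, at most 10 in all, crops included, and the job is handed in when it is done.

Besides the shell and the picture viewer there is one more tool, called as a command line: name --argument value ..., lists and objects as JSON in quotes. play_rows: Moves the arm, as the interface text tells. Its arguments: {"type":"object","properties":{"commands":{"type":"array","items":{"type":"array","items":{"type":"array","items":{"type":"number"}}}}},"required":["commands"]}

```bash
mkdir -p pics; ls; python3 - <<'E'
from plant import *
import cv2
print(hold_point_z,get_obs())
for n in("scene","side","wrist"):
    s=snapshot(n);cv2.imwrite(f"pics/{n}0.png",s["frame"][:,:,::-1]);print(n,s["camera_matrix"],s["origin"],s["attitude"])
E
```

```text
pics
0.0188 {'clock': 0.0, 'joint_pos': array([ 8.39447345e+01,  2.05908007e+01,  6.31813082e-01, -2.14199994e-02,
       -7.01339326e+01, -1.65045651e+01]), 'qvel': array([ 0.0214262 , -0.03161727, -0.01121019, -0.06735838,  0.1019063 ,
        0.04531649]), 'tau': array([-1.16601212e-03, -5.82713556e+01,  2.93051666e+01,  6.99746400e+00,
        6.97832205e-03, -1.57311024e-04]), 'tool_pos': array([0.25881603, 0.62286816, 0.22561085]), 'orientation': array([ 1.79905187e+02, -7.09432007e-03, -2.25671201e+01]), 'force': array([ 0.67996874,  0.04077669, -0.3025409 ]), 'moment': array([-0.01067707, -0.0660138 , -0.04536055]), 'gripper_force': 0.0, 'opening': 0.0877429187062796}
scene [[482.64328046   0.         257.193768  ]
 [  0.         482.64328046 191.05541668]
 [  0.           0.           1.        ]] [1.30716501 0.4153374  0.84812722] [-133.42607324   -0.68261892  114.07707437]
side [[437.28020339   0.         249.25211403]
 [  0.         437.28020339 198.26229705]
 [  0.           0.           1.        ]] [-0.06998284 -0.74976188  0.712475  ] [-119.87784638    0.33713571  -38.47630398]
wrist [[334.69871588   0.         257.4667904 ]
 [  0.         334.69871588 184.9421982 ]
 [  0.           0.           1.        ]] [0.33232705 0.59174378 0.38327686] [ 1.62845233e+02 -8.28435254e-02 -1.12599166e+02]
```

View pics/scene0.png

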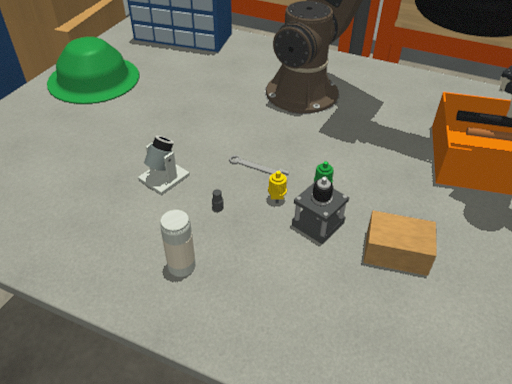

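View pics/side0.png

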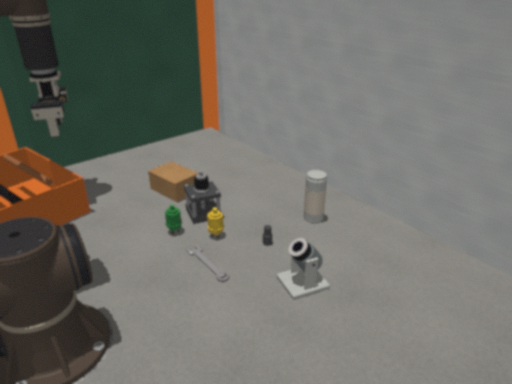

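View pics/wrist0.png

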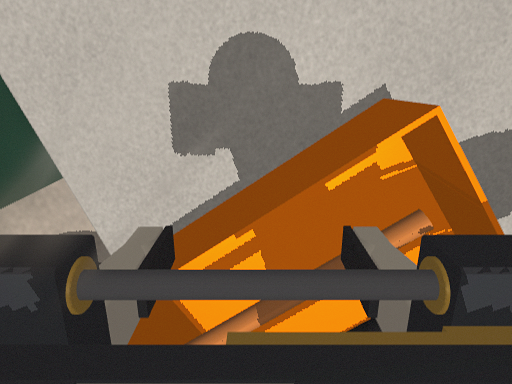

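The scene view shows the black chuck at (322,190) on the stand, the green and yellow look-alikes at (324,172) and (278,187), and the inspection camera at (162,165). In the side view the chuck is at (201,182) and the white lens ring at (299,248). The wrist view shows only the orange toolbox and the fingers. Next I'll zoom in.

```bash
cat > h.py <<'E'
import numpy as np, cv2
from scipy.spatial.transform import Rotation as R
from plant import *
def rot(a): return R.from_euler('xyz',a,degrees=True).as_matrix()
def ray(s,px):
    d=rot(s["attitude"])@np.linalg.solve(s["camera_matrix"],[px[0],px[1],1.]); return np.array(s["origin"]),d/np.linalg.norm(d)
def onz(s,px,z):
    o,d=ray(s,px); return o+d*(z-o[2])/d[2]
def tri(s1,p1,s2,p2):
    A=np.zeros((3,3));b=np.zeros(3);rs=[ray(s1,p1),ray(s2,p2)]
    for o,d in rs: P=np.eye(3)-np.outer(d,d);A+=P;b+=P@o
    x=np.linalg.solve(A,b); return x,[np.linalg.norm((np.eye(3)-np.outer(d,d))@(x-o)) for o,d in rs]
def proj(s,X):
    c=s["camera_matrix"]@(rot(s["attitude"]).T@(np.array(X)-s["origin"]));return c[:2]/c[2]
E
python3 - <<'E'
import cv2,numpy as np
a=cv2.imread("pics/scene0.png");b=cv2.imread("pics/side0.png")
def c(im,x,y,w,h,k=5): return cv2.resize(im[y:y+h,x:x+w],None,fx=k,fy=k,interpolation=cv2.INTER_CUBIC)
cv2.imwrite("pics/z.png",np.vstack([np.hstack([c(a,285,160,70,60),c(a,130,130,70,60)]),np.hstack([c(b,170,165,70,60),c(b,270,235,70,60)])]))
E
```

```text
(no output)
```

View pics/z.png

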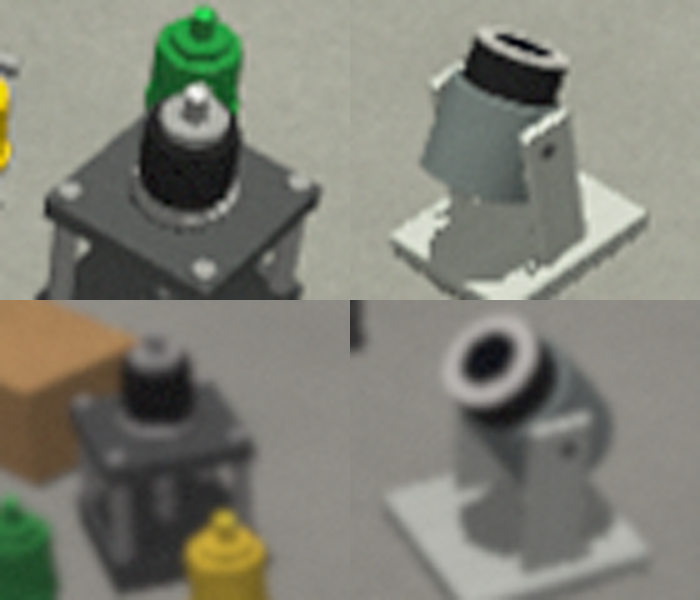

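The zoom shows the chuck's shank, the corners of the stand's top plate, the lens ring (scene about (164,139), side about (298,247)) and the foot's corners. Now I'll turn these into coordinates.

```bash
python3 - <<'E'
from h import *
a=snapshot("scene");b=snapshot("side")
def P(x0,y0,u,v): return (x0+(u+.5)/5-.5,y0+(v+.5)/5-.5)
S=lambda u,v:P(285,160,u,v); SC=lambda u,v:P(130,130,u-350,v)
D=lambda u,v:P(170,165,u,v-300); DC=lambda u,v:P(270,235,u-350,v-300)
np.set_printoptions(precision=4,suppress=True)
print("shank top",tri(a,S(198,90),b,D(154,343)),onz(a,S(198,90),.146),onz(b,D(154,343),.146))
print("plate", [onz(a,S(*p),.086) for p in((47,200),(320,192),(205,290))],[onz(b,D(*p),.086) for p in((72,400),(250,450),(205,380),(108,465))])
print("cap", onz(a,S(194,115),.133), onz(b,D(155,360),.133))
print("lens",tri(a,SC(522,50),b,DC(491,362)))
for z in(0.,.01):
  print(z,"foot scene",[onz(a,SC(*p),z) for p in((390,240),(648,213))],"side",[onz(b,DC(*p),z) for p in((386,495),(468,602),(648,552))])
# white foot masks
for n,s,(x,y,w,h) in(("a",a,(125,120,80,80)),("b",b,(265,230,80,80))):
    f=cv2.cvtColor(s["frame"],cv2.COLOR_RGB2GRAY)[y:y+h,x:x+w]; print(n,[ (t,int((f>t).sum())) for t in(150,170,190,210)], np.percentile(f,[5,50,95]))
E
```

```text
shank top (array([0.5245, 0.2344, 0.1432]), [np.float64(0.0015228593975962854), np.float64(0.0015228593975962197)]) [0.5259 0.2359 0.146 ] [0.5217 0.2273 0.146 ]
plate [array([0.559, 0.182, 0.086]), array([0.5022, 0.2929, 0.086 ]), array([0.5825, 0.2646, 0.086 ])] [array([0.5032, 0.297 , 0.086 ]), array([0.5517, 0.1776, 0.086 ]), array([0.581 , 0.2676, 0.086 ]), array([0.4778, 0.2149, 0.086 ])]
cap [0.528  0.2362 0.133 ] [0.5237 0.2306 0.133 ]
lens (array([ 0.5224, -0.1788,  0.114 ]), [np.float64(0.000495075035480961), np.float64(0.0004950750354808828)])
0.0 foot scene [array([ 0.5696, -0.2467, -0.    ]), array([ 0.4941, -0.135 ,  0.    ])] side [array([ 0.5155, -0.1177,  0.    ]), array([ 0.4938, -0.2003,  0.    ]), array([ 0.5861, -0.2295,  0.    ])]
0.01 foot scene [array([ 0.5783, -0.2389,  0.01  ]), array([ 0.5037, -0.1285,  0.01  ])] side [array([ 0.5073, -0.1265,  0.01  ]), array([ 0.4859, -0.208 ,  0.01  ]), array([ 0.5769, -0.2368,  0.01  ])]
a [(150, 5008), (170, 372), (190, 250), (210, 177)] [103. 163. 176.]
b [(150, 578), (170, 314), (190, 0), (210, 0)] [ 76. 137. 170.]
```

```bash
cat >> h.py <<'E'
import json,os
def pose(p,M): return np.array(p,float),np.array(M,float)
def load(): 
    d=json.load(open("cmd.json")) if os.path.exists("cmd.json") else dict(p=[.259,.623,.227],M=rot([180,0,-22.563]).tolist()); return pose(d["p"],d["M"])
def apply(row):  # record commanded pose after a call ending in row
    p,M=load(); p=p+M@np.array(row[:3])/100; M=M@R.from_rotvec(row[3:6],degrees=True).as_matrix()
    json.dump(dict(p=p.tolist(),M=M.tolist()),open("cmd.json","w")); return p,M
def rel(pt,Mt):
    p,M=load(); return np.round(np.r_[M.T@(np.array(pt)-p)*100, R.from_matrix(M.T@Mt).as_rotvec(degrees=True)],2)
E
python3 - <<'E'
from h import *
print(rel([.528,.2365,.26],rot([180,0,0])))
a=snapshot("scene");b=snapshot("side")
print("can",onz(a,(176,219),.15),onz(b,(316,175),.15),"green",onz(a,(325,165),.06),"yellow",onz(a,(278,175),.06),"socket",onz(a,(217,193),.055))
E
```

```text
[ 39.67  25.37  -3.3    0.     0.   -22.56]
can [0.77107407 0.00901666 0.15      ] [0.76630918 0.00313129 0.15      ] green [0.38380866 0.20063079 0.06      ] yellow [0.46901153 0.10725828 0.06      ] socket [ 0.58443462 -0.00191764  0.055     ]
```

play_rows --commands '[[[2, 1.3, -0.2, 0, 0, -1.2, 1], [5, 3.2, -0.4, 0, 0, -2.9, 1], [8.5, 5.4, -0.7, 0, 0, -4.9, 1], [12, 7.7, -1, 0, 0, -6.9, 1], [15.5, 9.9, -1.3, 0, 0, -8.9, 1], [19, 12.1, -1.6, 0, 0, -10.9, 1], [22.5, 14.4, -1.9, 0, 0, -12.9, 1], [26, 16.6, -2.2, 0, 0, -14.9, 1], [29.5, 18.9, -2.5, 0, 0, -16.9, 1], [33, 21.1, -2.8, 0, 0, -18.9, 1], [36, 23, -3, 0, 0, -20.6, 1], [38.4, 24.6, -3.2, 0, 0, -22, 1], [39.5, 25.2, -3.3, 0, 0, -22.5, 1], [39.67, 25.37, -3.3, 0, 0, -22.56, 1], [39.67, 25.37, -3.3, 0, 0, -22.56, 1], [39.67, 25.37, -3.3, 0, 0, -22.56, 1]]]'

```text
clock: 1.68
tool_pos: [0.5277, 0.2371, 0.2594]
orientation: [-180.0, 0.0, -0.0]
force: [-0.6, 0.2, -0.6]
opening: 0.0875
gripper_force: 0.0
```

```bash
python3 - <<'E'
from h import *
print(apply([39.67,25.37,-3.3,0,0,-22.56])[0])
o=get_obs();print(o["joint_pos"],o["tool_pos"],o["orientation"])
s=snapshot("wrist");print(proj(s,[.528,.2365,.146]),proj(s,[.528,.2365,.086]))
np.save("w1.npy",s,allow_pickle=True)
cv2.imwrite("pics/w1.png",s["frame"][:,:,::-1])
E
```

```text
[0.52799141 0.23650524 0.26      ]
[ 4.35466808e+01  1.03674200e+01 -8.90927913e+00 -1.35054371e-02
 -7.07285088e+01  4.64243480e+01] [0.52770149 0.23708395 0.25944607] [-1.79994355e+02  1.25608400e-02 -3.34286005e-02]
[257.46074295 179.87313796] [257.4428818  163.26558465]
```

View pics/w1.png

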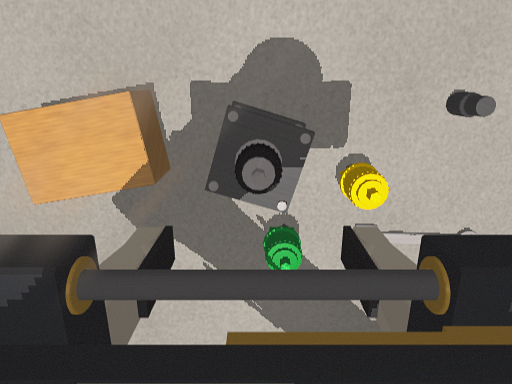

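The wrist view shows the chuck's cap at (259,172) and the plate's screws at (233,115), (305,138), (213,186) and (282,206).

```bash
python3 - <<'E'
from h import *
s=np.load("w1.npy",allow_pickle=True).item(); a=snapshot("scene");b=snapshot("side")
sc=np.array([onz(s,p,.087) for p in((233,115),(305,138),(282,206),(213,186))]);print(sc,sc.mean(0))
g=cv2.cvtColor(s["frame"],cv2.COLOR_RGB2GRAY)[135:205,225:295]
m=(g<30).astype(np.uint8);n,l,st,c=cv2.connectedComponentsWithStats(m);i=1+np.argmax(st[1:,4])
cs,_=cv2.findContours((l==i).astype(np.uint8),cv2.RETR_EXTERNAL,cv2.CHAIN_APPROX_NONE);h=cv2.convexHull(cs[0])
e=cv2.fitEllipse(h);print("sleeve",e,st[i]); 
print("cap",onz(s,(259,172),.133),"sleeve top-edge",proj(s,[.528,.2365,.127]))
# side view of sleeve: dark blob
g=cv2.cvtColor(s["frame"],cv2.COLOR_RGB2GRAY)[130:210,220:300]
print("px dia expected",np.linalg.norm(proj(s,[.549,.2365,.127])-proj(s,[.507,.2365,.127])))
E
```

```text
[[0.57627492 0.26013887 0.087     ]
 [0.5538282  0.18943202 0.087     ]
 [0.48205758 0.21070668 0.087     ]
 [0.50419686 0.28243255 0.087     ]] [0.52908939 0.23567753 0.087     ]
sleeve ((32.959476470947266, 33.41050720214844), (46.49626541137695, 49.505455017089844), 1.9681957960128784) [ 10   9  47  50 687]
cap [0.53139272 0.23514147 0.133     ] sleeve top-edge [257.45434956 173.92847349]
px dia expected 45.171729993976214
```

play_rows --commands '[[[0.2, 0.1, 1, 0, 0, 0, 1], [0.23, 0.12, 3, 0, 0, 0, 1], [0.23, 0.12, 5.5, 0, 0, 0, 1], [0.23, 0.12, 8, 0, 0, 0, 1], [0.23, 0.12, 10.5, 0, 0, 0, 1], [0.23, 0.12, 13, 0, 0, 0, 1], [0.23, 0.12, 15, 0, 0, 0, 1], [0.23, 0.12, 16.2, 0, 0, 0, 1], [0.23, 0.12, 16.7, 0, 0, 0, 1], [0.23, 0.12, 16.7, 0, 0, 0, 1], [0.23, 0.12, 16.7, 0, 0, 0, 1]]]'

```text
clock: 2.75
tool_pos: [0.5304, 0.236, 0.0927]
orientation: [180.0, -0.0, 0.0]
force: [0.2, 0.4, -0.1]
opening: 0.0875
gripper_force: 0.0
```

```bash
python3 - <<'E'
from h import *
print(apply([.23,.12,16.7,0,0,0])[0]); o=get_obs();print(o["tool_pos"],o["force"],o["joint_pos"])
a=snapshot("scene");b=snapshot("side");w=snapshot("wrist")
f=lambda s,x,y,k,W,H:cv2.resize(s["frame"][y:y+H,x:x+W,::-1],None,fx=k,fy=k,interpolation=cv2.INTER_CUBIC)
cv2.imwrite("pics/g1.png",np.hstack([f(a,270,120,4,100,110),f(b,150,110,4,100,110)]))
E
```

```text
[0.53029135 0.23530512 0.093     ]
[0.53039329 0.23597607 0.09269368] [ 0.15195004  0.40044887 -0.13176717] [ 4.32873112e+01  1.86845833e+01 -2.13171687e+01  1.88294234e-02
 -5.00000730e+01  4.67409737e+01]
```

View pics/g1.png

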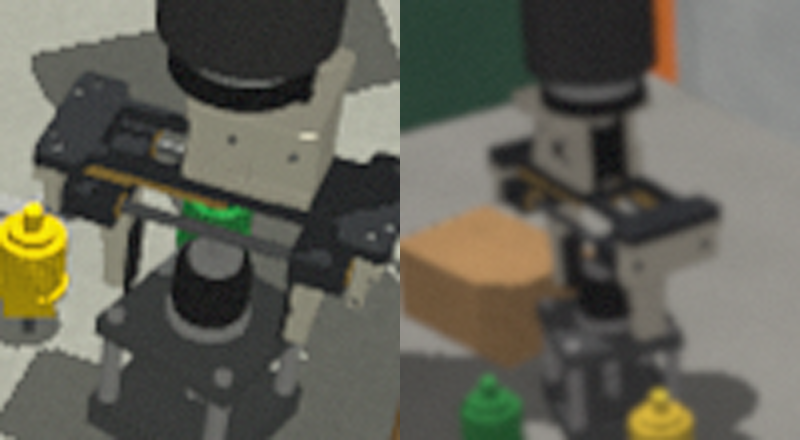

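The fingers straddle the black sleeve and clear the plate. Closing now.

play_rows --commands '[[[0, 0, 0, 0, 0, 0, 0.4], [0, 0, 0, 0, 0, 0, 0.3], [0, 0, 0, 0, 0, 0, 0.3], [0, 0, 0, 0, 0, 0, 0.3], [0, 0, 0, 0, 0, 0, 0.3], [0, 0, 0, 0, 0, 0, 0.3], [0, 0, 0, 0, 0, 0, 0.3], [0, 0, 0, 0, 0, 0, 0.3]]]'

```text
clock: 3.57
tool_pos: [0.5304, 0.2357, 0.0926]
orientation: [-180.0, -0.0, -0.0]
force: [0.0, 0.3, -0.9]
opening: 0.0411
gripper_force: 30.0
```

play_rows --commands '[[[0, 0, 0, 0, 0, 2, 0.3], [0, 0, 0, 0, 0, 5, 0.3], [0, 0, 0, 0, 0, 8, 0.3], [0, 0, 0, 0, 0, 11, 0.3], [0, 0, 0, 0, 0, 14, 0.3], [0, 0, 0, 0, 0, 17, 0.3], [0, 0, 0, 0, 0, 20, 0.3], [0, 0, 0, 0, 0, 23, 0.3], [0, 0, 0, 0, 0, 26, 0.3], [0, 0, 0, 0, 0, 29, 0.3], [0, 0, 0, 0, 0, 32, 0.3], [0, 0, 0, 0, 0, 35, 0.3], [0, 0, 0, 0, 0, 38, 0.3], [0, 0, 0, 0, 0, 40, 0.3], [0, 0, 0, 0, 0, 40, 0.3]]]'

```text
clock: 4.82
tool_pos: [0.5303, 0.2362, 0.0926]
orientation: [-180.0, 0.0, -40.1]
force: [-2.0, 3.2, 0.3]
opening: 0.0418
gripper_force: 30.0
```

```bash
python3 - <<'E'
from h import *
apply([0,0,0,0,0,40]);o=get_obs();print(o["tool_pos"],o["orientation"],o["force"],o["moment"],o["opening"])
s=snapshot("wrist");cv2.imwrite("pics/w2.png",s["frame"][:,:,::-1])
E
```

```text
[0.5302942  0.23622906 0.09257346] [-1.79959716e+02  1.81791167e-02 -4.00708150e+01] [-1.99547342  3.15248488  0.32132439] [1.11981919 0.49646324 0.0682171 ] 0.04179712117131317
```

play_rows --commands '[[[0, 0, 0, 0, 0, 2, 0.3], [0, 0, 0, 0, 0, 4, 0.3], [0, 0, 0, 0, 0, 6, 0.3], [0, 0, 0, 0, 0, 8, 0.3]]]'

```text
clock: 5.2
tool_pos: [0.5303, 0.2362, 0.0926]
orientation: [-180.0, 0.0, -48.0]
force: [-1.6, 4.0, -0.7]
opening: 0.0414
gripper_force: 30.0
```

```bash
python3 - <<'E'
from h import *
apply([0,0,0,0,0,8]);o=get_obs();print(o["orientation"],o["force"],o["moment"],o["opening"],o["tau"])
E
```

```text
[-1.79961714e+02  2.21893609e-02 -4.79884640e+01] [-1.55680324  3.97787048 -0.65929419] [1.28215158 0.59011561 0.2163335 ] 0.04139905344965825 [ -2.45798171 -50.17408848  23.10446084   6.41472772  -0.41118384
   0.4347081 ]
```

play_rows --commands '[[[0, 0, 0, 0, 0, 2, 0.3], [0, 0, 0, 0, 0, 4, 0.3], [0, 0, 0, 0, 0, 6, 0.3], [0, 0, 0, 0, 0, 8, 0.3]]]'

```text
clock: 5.53
tool_pos: [0.5303, 0.2361, 0.0926]
orientation: [-180.0, 0.0, -56.0]
force: [-1.3, 3.3, 0.5]
opening: 0.0414
gripper_force: 30.0
```

```bash
python3 - <<'E'
from h import *
apply([0,0,0,0,0,8]);o=get_obs();print(o["orientation"],o["force"],o["moment"],o["opening"],o["tau"])
E
```

```text
[-1.79971281e+02  2.47603694e-02 -5.59841842e+01] [-1.26837054  3.3466296   0.46602845] [1.32672255 0.61633075 0.28373076] 0.0414028231234817 [ -2.51208834 -50.10831356  23.14107835   6.41664281  -0.36832661
   0.39880017]
```

play_rows --commands '[[[0, 0, 0, 0, 0, 2, 0.3], [0, 0, 0, 0, 0, 4, 0.3], [0, 0, 0, 0, 0, 6, 0.3]]]'

```text
clock: 5.78
tool_pos: [0.5302, 0.2361, 0.0926]
orientation: [-180.0, 0.0, -62.0]
force: [-1.6, 3.8, 0.3]
opening: 0.0415
gripper_force: 30.0
```

```bash
python3 - <<'E'
from h import *
apply([0,0,0,0,0,6]);o=get_obs();print(o["orientation"],o["force"],o["moment"],o["opening"],o["tau"])
E
```

```text
[-1.79981750e+02  2.65844902e-02 -6.19824320e+01] [-1.62583765  3.77433776  0.31341556] [1.25416551 0.70954731 0.2871632 ] 0.04154318382954544 [ -2.58690186 -50.05796671  23.1690073    6.4148359   -0.33529859
   0.35485472]
```

play_rows --commands '[[[0, 0, 0, 0, 0, 2, 0.3], [0, 0, 0, 0, 0, 4, 0.3], [0, 0, 0, 0, 0, 6, 0.3]]]'

```text
clock: 6.03
tool_pos: [0.5302, 0.2361, 0.0926]
orientation: [-180.0, 0.0, -68.0]
force: [-0.7, 3.7, 0.8]
opening: 0.0418
gripper_force: 30.0
```

```bash
python3 - <<'E'
from h import *
apply([0,0,0,0,0,6]);o=get_obs();print(o["orientation"],o["force"],o["moment"],o["opening"],o["tau"])
s=snapshot("wrist");cv2.imwrite("pics/w3.png",s["frame"][:,:,::-1])
E
```

```text
[-1.79982547e+02  2.86304631e-02 -6.79741273e+01] [-0.74523192  3.73035415  0.78551637] [1.27784568 0.74832966 0.36461597] 0.04181670262822945 [ -2.67289259 -49.98444557  23.19498181   6.41874298  -0.29436523
   0.30893424]
```

```bash
python3 - <<'E'
import cv2,numpy as np
from plant import *
f=lambda n:cv2.resize(cv2.imread(f"pics/{n}.png")[180:384,170:350],None,fx=2.2,fy=2.2,interpolation=cv2.INTER_CUBIC)
cv2.imwrite("pics/cmp.png",np.hstack([f("w2"),f("w3")]))
E
```

```text
(no output)
```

View pics/cmp.png

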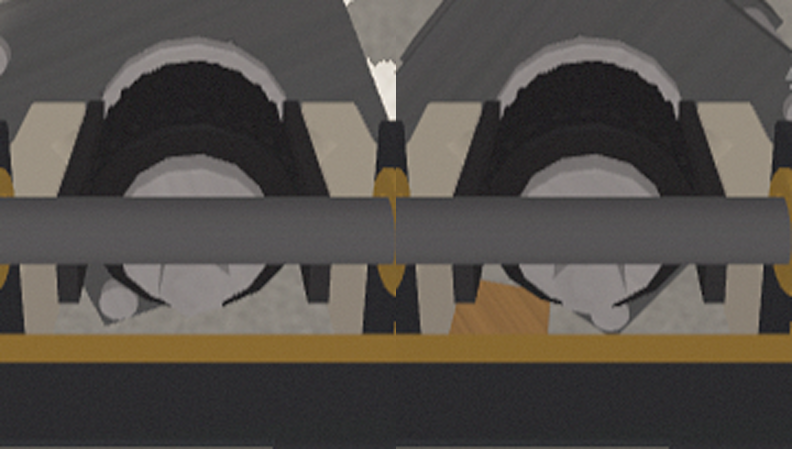

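```bash
python3 - <<'E'
import cv2,numpy as np
a,b=[cv2.imread(f"pics/{n}.png")[207:240,222:296].astype(np.float32).mean(2) for n in("w2","w3")]
e=lambda x:x-cv2.GaussianBlur(x,(0,0),4)
t=b
for dx in range(-8,9):
    A=e(a)[4:-4,10:-10];B=np.roll(e(b),dx,1)[4:-4,10:-10]
    k=(a[4:-4,10:-10]<45)
    print(dx,round(float(np.corrcoef(A[k],B[k])[0,1]),3),end="; ")
print()
# contour of sleeve lower/upper edge ripple
for im in(a,b): print([int(np.argmax(im[:,c]<50)) for c in range(8,66)])
E
```

```text
-8 -0.225; -7 -0.158; -6 -0.062; -5 0.09; -4 0.286; -3 0.496; -2 0.695; -1 0.874; 0 0.942; 1 0.887; 2 0.747; 3 0.506; 4 0.321; 5 0.163; 6 0.043; 7 -0.064; 8 -0.152; 
[11, 10, 10, 9, 7, 7, 7, 7, 7, 6, 6, 5, 5, 4, 3, 3, 3, 2, 2, 2, 2, 2, 2, 2, 2, 2, 1, 1, 1, 1, 1, 1, 1, 1, 2, 2, 2, 2, 2, 3, 3, 4, 4, 4, 5, 5, 5, 6, 6, 6, 8, 9, 9, 10, 11, 12, 12, 12]
[11, 10, 10, 9, 7, 7, 7, 7, 7, 6, 6, 5, 5, 4, 3, 3, 3, 2, 2, 2, 2, 2, 2, 2, 2, 1, 1, 1, 1, 1, 1, 1, 1, 1, 2, 2, 2, 2, 2, 3, 3, 4, 4, 4, 5, 5, 5, 5, 6, 6, 8, 9, 9, 10, 11, 11, 12, 12]
```

Rib edges line up exactly in both frames, so there was no slip, and the sleeve has turned at least 1.18 rad. Lifting next.

play_rows --commands '[[[0, 0, -0.2, 0, 0, 0, 0.3], [0, 0, -0.6, 0, 0, 0, 0.3], [0, 0, -1.2, 0, 0, 0, 0.3], [0, 0, -2, 0, 0, 0, 0.3], [0, 0, -3, 0, 0, 0, 0.3], [0, 0, -4, 0, 0, 0, 0.3], [0, 0, -5, 0, 0, 0, 0.3], [0, 0, -6, 0, 0, 0, 0.3], [0, 0, -7, 0, 0, 0, 0.3], [0, 0, -8, 0, 0, 0, 0.3], [0, 0, -9, 0, 0, 0, 0.3], [0, 0, -10, 0, 0, 0, 0.3], [0, 0, -11.2, 0, 0, 0, 0.3], [0, 0, -12.4, 0, 0, 0, 0.3], [0, 0, -13.6, 0, 0, 0, 0.3], [0, 0, -14.6, 0, 0, 0, 0.3], [0, 0, -15.4, 0, 0, 0, 0.3], [0, 0, -15.8, 0, 0, 0, 0.3], [0, 0, -16, 0, 0, 0, 0.3], [0, 0, -16, 0, 0, 0, 0.3]]]'

```text
clock: 7.75
tool_pos: [0.5303, 0.2356, 0.2527]
orientation: [-180.0, 0.0, -68.0]
force: [0.2, 0.7, -3.6]
opening: 0.0413
gripper_force: 30.0
```

```bash
python3 - <<'E'
from h import *
print(apply([0,0,-16,0,0,0])[0]);o=get_obs();print(o["tool_pos"],o["orientation"],o["joint_pos"])
a=snapshot("scene");b=snapshot("side")
f=lambda s,x,y,k,W,H:cv2.resize(s["frame"][y:y+H,x:x+W,::-1],None,fx=k,fy=k,interpolation=cv2.INTER_CUBIC)
# predicted bit point: sleeve_mid - 106mm
g=o["tool_pos"]+[0,0,.0188]
print(proj(a,g),proj(a,g-[0,0,.106]),proj(b,g),proj(b,g-[0,0,.106]))
x0,y0=(proj(a,g-[0,0,.06])-[50,75]).astype(int);x1,y1=(proj(b,g-[0,0,.06])-[50,75]).astype(int);print(x0,y0,x1,y1)
cv2.imwrite("pics/l1.png",np.hstack([f(a,x0,y0,4,100,150),f(b,x1,y1,4,100,150)]))
E
```

```text
[0.53029135 0.23530512 0.253     ]
[0.5302775  0.2356143  0.25268745] [-1.79996326e+02  6.85577565e-03 -6.80058517e+01] [ 4.32546165e+01  1.07473331e+01 -9.32389736e+00 -5.38424665e-03
 -6.99228599e+01 -2.12586204e+01]
[330.12754625 132.1486445 ] [324.42559425 172.04331332] [198.56923412 130.75606698] [200.89927869 165.32790477]
276 80 149 75
```

View pics/l1.png

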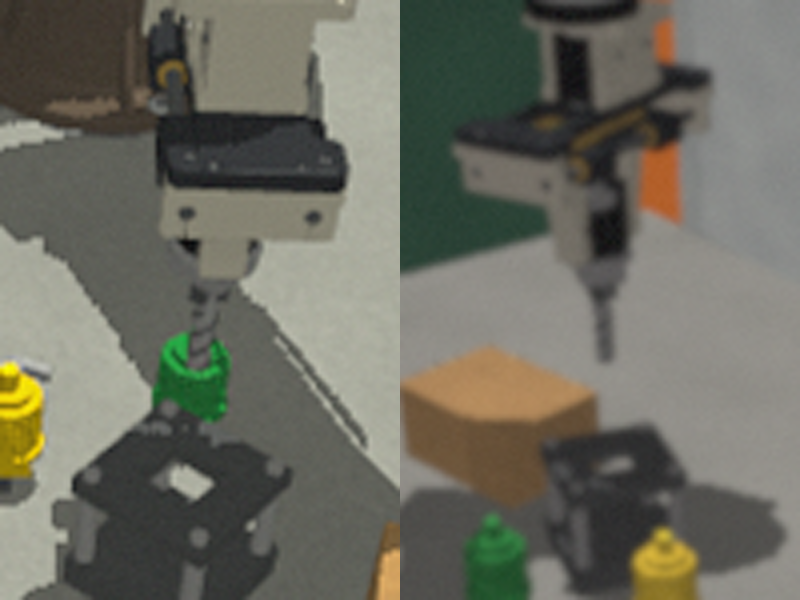

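The bit came out with the chuck: its point is at (324,172) in the scene view and (200,165) in the side view, as predicted. Now I'll move to a standoff in front of the lens.

```bash
cat >> h.py <<'E'
def target(lens,yaw,d,tyaw):  # TCP pose with bit point d from glass
    a=np.radians(yaw);n=np.array([-np.cos(a)*np.sin(np.radians(35)),-np.sin(a)*np.sin(np.radians(35)),np.cos(np.radians(35))])
    M=R.align_vectors([-n],[[0,0,-1]])[0]
    ax=np.cross([0,0,-1],-n);M=R.from_rotvec(ax/np.linalg.norm(ax)*np.radians(35)).as_matrix()@rot([180,0,tyaw])
    return lens+n*(d+.106-.0188),M,n
E
python3 - <<'E'
from h import *
p,M,n=target(np.array([.5222,-.1785,.115]),-16,.09,-106)
print(p,n,M); r=rel(p,M);print(r,np.linalg.norm(r[3:]))
p0,M0=load()
for f in(.25,.5,.75,1): 
    Mf=M0@R.from_rotvec(r[3:]*f,degrees=True).as_matrix();t=p0+M0@r[:3]*f/100; print(f,t,"tip",t+Mf[:,2]*.0872)
E
```

```text
[ 0.42449953 -0.15048484  0.26015374] [-0.55135706  0.15809909  0.81915204] [[-2.75637356e-01 -7.87419483e-01  5.51357058e-01]
 [-9.61261696e-01  2.25788903e-01 -1.58099092e-01]
 [ 4.63897186e-17 -5.73576436e-01 -8.19152044e-01]]
[31.81 24.26 -0.72 33.69 11.6  36.79] 51.216015073412336
0.25 [0.50384319 0.13885232 0.2548    ] tip [0.51732589 0.13847326 0.16864947]
0.5 [0.47739503 0.04239952 0.2566    ] tip [0.50380324 0.039496   0.1735457 ]
0.75 [ 0.45094687 -0.05405328  0.2584    ] tip [ 0.48908058 -0.06150111  0.18033471]
1 [ 0.4244987  -0.15050609  0.2602    ] tip [ 0.47257478 -0.16429208  0.18876837]
```

play_rows --commands '[[[0.3, 0.2, -0.3, 0.3, 0.1, 0.3, 0.3], [1, 0.7, -0.7, 1, 0.3, 1, 0.3], [2.2, 1.7, -1.2, 2.4, 0.8, 2.6, 0.3], [4.1, 3.2, -1.7, 4.4, 1.5, 4.8, 0.3], [6.4, 4.9, -2, 6.7, 2.3, 7.4, 0.3], [8.6, 6.6, -2.1, 9.1, 3.1, 9.9, 0.3], [10.8, 8.2, -2.2, 11.5, 3.9, 12.5, 0.3], [13, 9.9, -2.2, 13.8, 4.8, 15.1, 0.3], [15.3, 11.6, -2.2, 16.2, 5.6, 17.7, 0.3], [17.5, 13.3, -2.2, 18.5, 6.4, 20.2, 0.3], [19.7, 15, -2.1, 20.9, 7.2, 22.8, 0.3], [22, 16.7, -2, 23.2, 8, 25.4, 0.3], [24.2, 18.4, -1.9, 25.6, 8.8, 28, 0.3], [26.4, 20.1, -1.7, 28, 9.6, 30.5, 0.3], [28.3, 21.6, -1.4, 30, 10.3, 32.7, 0.3], [29.9, 22.8, -1.1, 31.7, 10.9, 34.6, 0.3], [31.2, 23.8, -0.8, 33, 11.4, 36.1, 0.3], [31.7, 24.2, -0.7, 33.6, 11.6, 36.7, 0.3], [31.81, 24.26, -0.72, 33.69, 11.6, 36.79, 0.3], [31.81, 24.26, -0.72, 33.69, 11.6, 36.79, 0.3]]]'

```text
clock: 9.52
tool_pos: [0.4276, -0.1554, 0.2702]
orientation: [-145.8, 0.3, -105.9]
force: [0.4, 0.9, -4.3]
opening: 0.0415
gripper_force: 30.0
```

```bash
python3 - <<'E'
from h import *
p,M=apply([31.81,24.26,-.72,33.69,11.6,36.79]);o=get_obs();Mo=rot(o["orientation"]);print(p,o["tool_pos"],np.degrees(np.arccos((np.trace(M.T@Mo)-1)/2)),o["joint_pos"],o["force"],o["qvel"].max())
ss={k:snapshot(k) for k in("scene","side","wrist")};np.save("s3.npy",ss,allow_pickle=True)
w=ss["wrist"]["frame"][:,:,::-1];f=lambda s,x,y,k,W,H:cv2.resize(s["frame"][y:y+H,x:x+W,::-1],None,fx=k,fy=k,interpolation=cv2.INTER_CUBIC)
c=np.vstack([f(ss["scene"],125,110,3.84,75,50),f(ss["side"],260,215,3.84,75,50)]);cv2.imwrite("pics/s3.png",np.hstack([w,c]))
E
```

```text
[ 0.4244987  -0.15050609  0.2602    ] [ 0.42761501 -0.15535733  0.27017617] 0.8589741281279109 [ 16.89043715 -26.13170685 -58.27555639  33.90027232 -32.63197573
 -57.70799434] [ 0.44174017  0.92701845 -4.32451486] 1.641106553532541
```

View pics/s3.png

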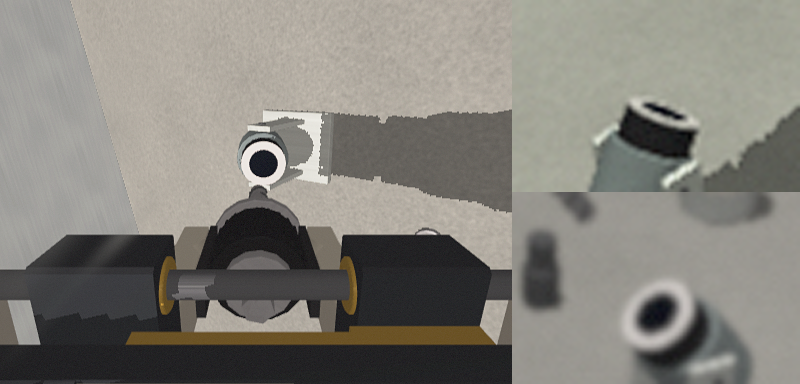

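```bash
cat > kin.py <<'E'
from h import *
from scipy.optimize import least_squares
D=[([83.9447,20.5908,.6318],[.25882,.62287,.22561],[179.905,0,-22.567]),
([43.54668,10.36742,-8.909279],[.527701,.237084,.259446],[180,0,0]),
([43.28731,18.68458,-21.317169],[.530393,.235976,.092694],[180,0,0]),
([43.2546,10.74733,-9.323897],[.5302775,.2356143,.25268745],[180,0,-68]),
([16.89043715,-26.13170685,-58.27555639],[.42761501,-.15535733,.27017617],[-145.8,.3,-105.9])]
def wr(q,k):
    a1,L2,e,L3,h,Lt,d=k;q1,q2,q3=np.radians(q);f=q2-q3
    r=a1+L2*np.sin(q2)+e*np.sin(f)+L3*np.cos(f);z=h+L2*np.cos(q2)+e*np.cos(f)-L3*np.sin(f)
    return np.array([r*np.cos(q1)+d*np.sin(q1),r*np.sin(q1)-d*np.cos(q1),z])
def res(k): return np.r_[np.concatenate([wr(q,k)+k[5]*rot(o)[:,2]-p for q,p,o in D])/.0003,(k-K0)/.3]
K0=np.array([0.05,.35,.0,.35,.35,.25,.19])
s=least_squares(res,K0,max_nfev=5000);K=s.x
def ik(p,M,x0=(0,0,-50)):
    w=np.array(p)-K[5]*M[:,2];t=least_squares(lambda q:(wr(q,K)-w)*1000,x0);return t.x,2*t.cost
E
python3 - <<'E'
from kin import *
np.set_printoptions(precision=4,suppress=True)
print(K,np.abs(res(K)[:-7]).max()*.3,"mm")
L=np.array([.5222,-.1785,.115])
for d in(.09,.075,.06,.05):
    p,M,n=target(L,-16,d,-106);print(d,ik(p,M))
    for sl in(0,10,20,-10): # tool pitched inward relative to chuck axis by sl deg, about grasp
        ax=np.array([-n[1],n[0],0]);ax/=np.linalg.norm(ax)
        Q=R.from_rotvec(ax*np.radians(sl)).as_matrix();g=p-M[:,2]*.0188;M2=Q@M
        print("   ",sl,M2[:,2],ik(g+M2[:,2]*.0188,M2))
E
```

```text
[ 0.0964  0.5269 -0.0181  0.3854  0.2824  0.3913  0.1845] 58.70259735585282 mm
0.09 (array([ 31.4322, -39.4316, -53.1108]), np.float64(5.315566646508771e-26))
    0 [ 0.5514 -0.1581 -0.8192] (array([ 31.4322, -39.4316, -53.1108]), np.float64(5.315566646508771e-26))
    10 [ 0.6797 -0.1949 -0.7071] (array([ 65.0412, -65.6895, -57.1127]), np.float64(48.336963996973864))
    20 [ 0.7874 -0.2258 -0.5736] (array([ 62.3112, -66.2228, -64.3776]), np.float64(2306.1779629928105))
    -10 [ 0.4062 -0.1165 -0.9063] (array([ 19.1267, -27.4562, -45.5409]), np.float64(1.404002929458295e-25))
0.075 (array([ 28.8746, -35.9964, -54.6369]), np.float64(8.574103082496431e-20))
    0 [ 0.5514 -0.1581 -0.8192] (array([ 28.8746, -35.9964, -54.6369]), np.float64(8.574103082496431e-20))
    10 [ 0.6797 -0.1949 -0.7071] (array([ 72.8573, -71.2328, -57.3822]), np.float64(1.7333369499485123e-27))
    20 [ 0.7874 -0.2258 -0.5736] (array([ 63.0009, -66.1095, -66.2316]), np.float64(1567.1280370274162))
    -10 [ 0.4062 -0.1165 -0.9063] (array([ 17.8565, -24.9736, -46.6566]), np.float64(5.257788748177154e-26))
0.06
[... 315 characters left out ...]
58 -0.5736] (array([ 63.6132, -65.8456, -68.1267]), np.float64(969.2384231334722))
    -10 [ 0.4062 -0.1165 -0.9063] (array([ 16.6851, -22.3991, -47.6893]), np.float64(1.3096323621833204e-26))
0.05 (array([ 25.3016, -30.0325, -56.9614]), np.float64(4.542729478425061e-23))
    0 [ 0.5514 -0.1581 -0.8192] (array([ 25.3016, -30.0325, -56.9614]), np.float64(4.542729478425061e-23))
    10 [ 0.6797 -0.1949 -0.7071] (array([ 43.1918, -45.5191, -64.9766]), np.float64(4.823491545717832e-24))
    20 [ 0.7874 -0.2258 -0.5736] (array([ 63.9865, -65.5656, -69.4196]), np.float64(649.6100023523941))
    -10 [ 0.4062 -0.1165 -0.9063] (array([ 15.9528, -20.6335, -48.3299]), np.float64(3.274080905458301e-27))
```

```bash
cat > kin.py <<'E'
from h import *
from scipy.optimize import least_squares
D=[([83.9447,20.5908,.6318,-.02,-70.134,-16.505],[.25882,.62287,.22561],[179.905,0,-22.567]),
([43.54668,10.36742,-8.909279,-.0135,-70.7285,46.424],[.527701,.237084,.259446],[180,0,0]),
([43.28731,18.68458,-21.317169,.0188,-50,46.741],[.530393,.235976,.092694],[180,0,0]),
([43.2546,10.74733,-9.323897,-.005,-69.923,-21.2586],[.5302775,.2356143,.25268745],[180,0,-68]),
([16.89043715,-26.13170685,-58.27555639,33.90027232,-32.63197573,-57.70799434],[.42761501,-.15535733,.27017617],[-145.8,.3,-105.9])]
def fk(q,k,s4=1):
    a1,L2,e,L3,h,Lt,d1,d2,o5=k;q=np.radians(q);f=q[1]-q[2]
    E=lambda ax,a:R.from_euler(ax,a).as_matrix()
    A=E('z',q[0]);B=A@E('y',f);C=B@E('x',s4*q[3]);W=C@E('y',-q[4])
    p=A@[a1+L2*np.sin(q[1]),-d1,h+L2*np.cos(q[1])]+B@[L3,0,e]+C@[0,-d2,0]+W@[Lt,0,o5]
    return p,W@E('x',s4*q[5]),W[:,0]
K0=np.array([0.05,.35,.0,.35,.35,.3,.1,.1,0])
def fit(D,s4): 
    return least_squares(lambda k:np.r_[np.concatenate([fk(q,k,s4)[0]-p for q,p,o in D])/.0005,(k-K0)/.2],K0,max_nfev=5000)
E
python3 - <<'E'
from kin import *
np.set_printoptions(precision=4,suppress=True)
for s4 in(1,-1):
    s=fit(D,s4);print(s4,s.x,np.abs(s.fun[:-9]).max()*.5,"mm",fk(D[4][0],s.x,s4)[2],rot(D[4][2])[:,2])
E
```

```text
1 [ 0.4263  0.3942  0.0602  0.4541 -0.4756 -0.4363  0.9253 -0.732  -0.3877] 21.515737958525015 mm [ 0.3671  0.4258 -0.827 ] [ 0.5418 -0.1498 -0.8271]
-1 [-0.0334  0.6016 -0.      0.4636  0.232   0.4112  0.0337  0.1581  0.0334] 0.03292043272362655 mm [ 0.5418 -0.1498 -0.827 ] [ 0.5418 -0.1498 -0.8271]
```

```bash
cat >> kin.py <<'E'
LO=np.array([-176.03,-82.01,-58.28,-173.87,-174.79,-173.66]);HI=np.array([176.03,121.73,71.71,95.51,-.11,173.66])
def sols(K,p,z,n=150,seed=0):
    g=np.random.default_rng(seed);out=[]
    for _ in range(n):
        x0=g.uniform(LO[:5]+1,HI[:5]-1)
        def f(x): P,_,Z=fk(np.r_[x,0],K,-1);return np.r_[(P-p)*100,(Z-z)*50]
        t=least_squares(f,x0,bounds=(LO[:5],HI[:5]),max_nfev=60)
        if t.cost<1e-4 and not any(np.abs(t.x-o).max()<1 for o in out): out.append(t.x)
    return out
E
python3 - <<'E'
from kin import *
np.set_printoptions(precision=2,suppress=True)
K=fit(D,-1).x
L=np.array([.5222,-.1785,.115])
for d in(.09,.06):
    p,M,n=target(L,-16,d,-106);print(d,*sols(K,p,M[:,2]),sep="\n")
E
```

```text
0.09
0.06
```

```bash
cat > t.py <<'E'
from kin import *
np.set_printoptions(precision=2,suppress=True)
K=fit(D,-1).x;print(K)
L=np.array([.5222,-.1785,.115])
for d in(.06,.055,.07):
    p,M,n=target(L,-16,d,0);tip=p-n*(.106-.0188)
    best=None;g=np.random.default_rng(1)
    for _ in range(60):
        def f(x):
            P,_,Z=fk(np.r_[x,0],K,-1);return np.r_[(P+Z*.0872-tip)*1000*3,np.degrees(Z+n)]
        t=least_squares(f,g.uniform(LO[:5],HI[:5]),bounds=(LO[:5],HI[:5]),max_nfev=100)
        if best is None or t.cost<best.cost:best=t
    P,_,Z=fk(np.r_[best.x,0],K,-1);print(d,best.x,"tip err mm",(P+Z*.0872-tip)*1000,"ang",np.degrees(np.arccos(-Z@n)))
# regrip: tool pitched by sl in direction az relative to chuck axis
p,M,n=target(L,-16,.06,0);g=p+n*.0188
for sl in(10,20,30,45):
  for az in range(0,360,30):
    u=M[:,0]*np.cos(np.radians(az))+M[:,1]*np.sin(np.radians(az)); z=-n*np.cos(np.radians(sl))+u*np.sin(np.radians(sl))
    for q in sols(K,g+z*.0188,z,12): print(sl,az,z,q)
E
python3 t.py
```

```text
[-0.03  0.6  -0.    0.46  0.23  0.41  0.03  0.16  0.03]
0.06 [ 112.96  -76.96  -58.28   30.75 -126.57] tip err mm [ 0.02 -0.    0.03] ang 2.6824475088922846
0.055 [ 113.95  -77.83  -58.28   30.57 -127.77] tip err mm [ 0.02 -0.    0.03] ang 2.8737756407554444
0.07 [ 110.87  -75.19  -58.28   31.16 -124.1 ] tip err mm [ 0.01 -0.    0.02] ang 2.2875179086361053
10 120 [ 0.46 -0.31 -0.83] [ 123.16  -74.42  -55.67   19.42 -138.72]
10 150 [ 0.41 -0.25 -0.88] [ 124.05  -77.63  -51.94   18.75 -140.72]
10 150 [ 0.41 -0.25 -0.88] [ 20.27 -17.99 -56.3   36.97 -38.75]
10 180 [ 0.4  -0.16 -0.9 ] [ 121.15  -79.79  -51.03   22.3  -137.55]
10 180 [ 0.4  -0.16 -0.9 ] [ 16.8  -17.37 -52.43  26.46 -37.64]
10 210 [ 0.42 -0.08 -0.9 ] [ 116.14  -81.35  -52.38   27.34 -131.36]
10 210 [ 0.42 -0.08 -0.9 ] [ 12.58 -17.33 -50.19  17.08 -34.73]
10 240 [ 0.48 -0.01 -0.88] [  9.11 -18.04 -50.2   10.01 -30.06]
10 270 [ 0.55  0.02 -0.83] [  7.66 -19.54 -53.36   8.51 -23.09]
20 60 [ 0.65 -0.43 -0.63] [ 154.73  -78.41  -43.43  -57.26 -172.13]
20 90 [ 0.5  -0.49 -0.72] [ 135.03  -71.91  -55.24    1.28 -150.96]
20 90 [ 
[... 1096 characters left out ...]
 [ 0.71  0.3  -0.64] [-34.94  -6.64 -32.87 -58.82 -49.68]
30 330 [ 0.85  0.13 -0.51] [-39.67 -10.21 -40.51 -76.68 -41.37]
45 0 [ 0.98 -0.08 -0.19] [ -69.21    4.94  -55.21 -106.94  -68.07]
45 120 [ 0.07 -0.73 -0.68] [ 39.15   3.41 -47.24  39.21 -74.76]
45 150 [-0.14 -0.49 -0.86] [ 25.92   4.63 -32.37  23.14 -75.6 ]
45 180 [-0.2  -0.15 -0.97] [ 10.95   5.71 -20.81   6.21 -76.52]
45 210 [-0.1   0.21 -0.97] [ -5.2    6.47 -14.06 -11.69 -76.86]
45 240 [ 0.12  0.48 -0.87] [-21.6    6.78 -13.07 -30.17 -76.1 ]
45 270 [ 0.42  0.59 -0.69] [-37.13   6.67 -17.73 -48.66 -74.27]
45 300 [ 0.71  0.51 -0.48] [-50.9    6.23 -27.08 -66.97 -71.93]
45 330 [ 0.92  0.27 -0.3 ] [-62.15   5.59 -39.93 -85.68 -69.67]
```

```bash
cat > t2.py <<'E'
from kin import *
np.set_printoptions(precision=2,suppress=True)
K=fit(D,-1).x;L=np.array([.5222,-.1785,.115])
for d in(.065,.06,.055,.05):
  for ya in(-14,-16,-18):
    p,M,n=target(L,ya,d,0);tip=p-n*(.106-.0188)
    def f(x):
        P,_,Z=fk(np.r_[x,0],K,-1);return np.r_[(P+Z*.0872-tip)*1000*3,np.degrees(Z+n)]
    t=least_squares(f,[17,-26,-58,34,-33],bounds=(LO[:5],HI[:5]))
    P,_,Z=fk(np.r_[t.x,0],K,-1);print(d,ya,t.x,(P+Z*.0872-tip)*1000,"ang",np.degrees(np.arccos(-Z@n)),Z)
E
python3 t2.py
```

```text
0.065 -14 [ 11.5  -20.83 -58.28  30.54 -25.36] [ 0.01 -0.01  0.02] ang 2.560453113471117 [ 0.53 -0.11 -0.84]
0.065 -16 [ 12.94 -20.68 -58.28  32.67 -27.01] [ 0.01 -0.01  0.03] ang 2.953153048054124 [ 0.52 -0.13 -0.85]
0.065 -18 [ 14.49 -20.5  -58.28  34.7  -28.75] [ 0.02 -0.01  0.03] ang 3.245416244080551 [ 0.5  -0.15 -0.85]
0.06 -14 [ 10.78 -19.91 -58.28  30.5  -24.32] [ 0.01 -0.01  0.02] ang 2.751126697408687 [ 0.52 -0.11 -0.84]
0.06 -16 [ 12.17 -19.77 -58.28  32.68 -25.95] [ 0.02 -0.01  0.03] ang 3.1493985142184724 [ 0.51 -0.13 -0.85]
0.06 -18 [ 13.66 -19.58 -58.28  34.76 -27.67] [ 0.02 -0.01  0.03] ang 3.4473813639867257 [ 0.5  -0.15 -0.85]
0.055 -14 [ 10.09 -18.99 -58.28  30.48 -23.3 ] [ 0.01 -0.01  0.03] ang 2.9379132643956503 [ 0.52 -0.11 -0.85]
0.055 -16 [ 11.41 -18.85 -58.28  32.71 -24.91] [ 0.02 -0.01  0.03] ang 3.3416342437117557 [ 0.51 -0.13 -0.85]
0.055 -18 [ 12.85 -18.68 -58.28  34.86 -26.62] [ 0.02 -0.01  0.03] ang 3.6451407580703887 [ 0.5  -0.15 -0.85]
0.05 -14 [  9.42 -18.09 -58.28  30.48 -22.3 ] [ 0.01 -0.01  0.03] ang 3.1209522692275606 [ 0.52 -0.11 -0.85]
0.05 -16 [ 10.68 -17.95 -58.28  32.77 -23.89] [ 0.02 -0.01  0.03] ang 3.5300122009247614 [ 0.51 -0.13 -0.85]
0.05 -18 [ 12.06 -17.78 -58.28  34.97 -25.58] [ 0.02 -0.01  0.04] ang 3.8388550398721386 [ 0.5  -0.15 -0.85]
```

The wrist view shows the lens ring at about (263,162) and the foot's corners near (263,110), (334,112) and (328,183). The arm stopped on J3's limit about 11 mm short. I'll measure the lens pose more accurately before deciding what to do.

```bash
python3 - <<'E'
from h import *
np.set_printoptions(precision=4,suppress=True)
S=np.load("s3.npy",allow_pickle=True).item();w=S["wrist"];im=w["frame"].astype(int)
g=cv2.cvtColor(w["frame"],cv2.COLOR_RGB2GRAY)
# dark glass disc & ring
m=((g<60)[130:190,230:300]).astype(np.uint8);n,l,st,c=cv2.connectedComponentsWithStats(m);print([(st[i].tolist(),(c[i]+[230,130]).round(1).tolist()) for i in range(1,n) if st[i,4]>60])
hsv=im.min(2);m=(hsv>215).astype(np.uint8);n,l,st,c=cv2.connectedComponentsWithStats(m);print([(st[i].tolist(),c[i].round(1).tolist()) for i in range(1,n) if st[i,4]>40])
# foot edges: row/col transitions
M=(hsv[100:200,235:345]>205)
print("top edge",[(x,100+int(np.argmax(M[:,x-235]))) for x in range(266,332,6)])
print("right edge",[(235+109-int(np.argmax(M[y-100][::-1])),y) for y in range(116,184,6)])
print("bottom",[(x,199-int(np.argmax(M[::-1,x-235]))) for x in range(296,330,4)])
a=S["scene"];b=S["side"]
for s,(x,y,W,H) in((a,(125,110,75,60)),(b,(270,225,70,60))):
    f=s["frame"][y:y+H,x:x+W].min(2);m=(f>150 if s is b else f>190).astype(np.uint8);n,l,st,c=cv2.connectedComponentsWithStats(m);print([(st[i].tolist(),(c[i]+[x,y]).round(1).tolist()) for i in range(1,n) if st[i,4]>15])
E
```

```text
[([12, 8, 40, 17, 95], [260.8, 142.3]), ([20, 20, 27, 27, 577], [263.0, 163.4])]
[([263, 111, 64, 73, 1199], [305.6, 141.6]), ([248, 126, 22, 5, 82], [258.5, 128.1]), ([241, 142, 45, 48, 838], [262.7, 163.7])]
top edge [(266, 111), (272, 112), (278, 112), (284, 112), (290, 113), (296, 113), (302, 113), (308, 113), (314, 114), (320, 114), (326, 177)]
right edge [(320, 116), (323, 122), (319, 128), (319, 134), (319, 140), (319, 146), (318, 152), (318, 158), (318, 164), (318, 170), (323, 176), (326, 182)]
bottom [(296, 167), (300, 178), (304, 179), (308, 180), (312, 180), (316, 181), (320, 182), (324, 182), (328, 199)]
[]
[([17, 12, 20, 18, 178], [296.6, 245.5]), ([37, 33, 10, 4, 21], [311.4, 259.6]), ([6, 44, 20, 16, 138], [286.9, 275.5]), ([48, 53, 12, 7, 52], [323.9, 281.9])]
```

```bash
python3 - <<'E'
from h import *
np.set_printoptions(precision=4,suppress=True)
S=np.load("s3.npy",allow_pickle=True).item();w=S["wrist"];b=S["side"];a=S["scene"]
az=lambda p,q:np.degrees(np.arctan2(*(q-p)[1::-1]))
for z in(0,.008,.012):
    P=[onz(w,p,z) for p in((266,111),(320,114),(304,179),(324,182.3),(319,128),(318,170),(333,113),(328,184))]
    print(z,P[0],P[1],"top",az(P[0],P[1]),"bottom",az(P[2],P[3]),"back",az(P[4],P[5]),P[6],P[7],"len",np.linalg.norm(P[6]-P[7]),az(P[6],P[7]))
o,d=ray(w,(263,163.5));print("lens onto z .115",onz(w,(263,163.5),.115))
# ring subpixel in scene/side: weighted intensity in small windows
print("tri side-wrist",tri(w,(263,163.5),b,(296.8,246.3)),"scene-wrist",tri(w,(263,163.5),a,(164.3,139.4)))
m=b["frame"][225:285,270:340].min(2);mm=(m>150).astype(np.uint8);n,l,st,c=cv2.connectedComponentsWithStats(mm)
cs,_=cv2.findContours((l==1).astype(np.uint8),0,1);print("side ring ellipse",[ (cv2.fitEllipse(k)) for k in cs if len(k)>10])
f=a["frame"][125:155,150:180];print(f.min(2)[5:22,6:25])
E
```

```text
0 [ 0.5788 -0.2391 -0.    ] [ 0.5008 -0.2171  0.    ] top 164.2372665563885 bottom 164.66012529375092 back 75.93412934177762 [ 0.4837 -0.2144  0.    ] [ 0.5093 -0.1263  0.    ] len 0.09175736629801486 73.76765196546533
0.008 [ 0.5736 -0.2385  0.008 ] [ 0.4971 -0.2169  0.008 ] top 164.2372665563885 bottom 164.66012529375104 back 75.93412934177778 [ 0.4804 -0.2143  0.008 ] [ 0.5055 -0.128   0.008 ] len 0.0899207085753849 73.76765196546536
0.012 [ 0.571  -0.2382  0.012 ] [ 0.4953 -0.2169  0.012 ] top 164.2372665563885 bottom 164.66012529375095 back 75.93412934177779 [ 0.4788 -0.2143  0.012 ] [ 0.5036 -0.1288  0.012 ] len 0.08900237971406989 73.76765196546539
lens onto z .115 [ 0.5222 -0.1794  0.115 ]
tri side-wrist (array([ 0.5183, -0.1797,  0.1191]), [np.float64(0.0008286759838186659), np.float64(0.0008286759838186961)]) scene-wrist (array([ 0.5223, -0.179 ,  0.1145]), [np.float64(0.0004214221063255085), np.float64(0.0004214221063253612)])
side ring ellipse [((26.88414192199707, 20.75551986694336), (15.167490005493164, 21.529855728149414), 51.75175094604492)]
[[153 154 154 152 150 154 
[... 651 characters left out ...]
   0  21  75 120 142 157 167 158 153 150 156
  156]
 [ 30  72 131 166 171 148 131  96  26  11  17  78 133 154 160 158 148 150
  154]
 [ 29  27  50  91 125 162 178 165 137 105  94  24   9  72 139 179 161 151
  151]
 [ 31  31  29  22  36  76 123 153 159 154 160 137 134 138 160 196 185 169
  148]
 [ 31  28  33  29  32  19  26  55  87 117 142 156 169 178 179 174 179 172
  147]
 [ 34  33  32  28  33  29  28  22  23  29  48  57  93 106 108 110 120 137
  150]
 [ 33  29  35  28  23  32  28  28  28  26  22  27  19  16  23  26  51 112
  152]
 [ 31  27  29  31  31  35  35  30  30  29  23  29  29  18  24   6  80 144
  152]
 [ 25  32  27  34  25  34  25  28  26  27  26  23  17  24  21  23  94 156
  150]]
```

```bash
cat > t3.py <<'E'
from kin import *
np.set_printoptions(precision=4,suppress=True)
K=fit(D,-1).x;L=np.array([.5222,-.179,.115])
lo=LO[:5].copy();lo[2]=-58.05
p,M,n=target(L,-15.7,.06,-106);u=np.array([-n[1],n[0],0]);u/=np.linalg.norm(u);v=np.cross(n,u)
for wl,wd in((3,3),(.5,.2),(.35,.12)):
    def f(x):
        P,_,Z=fk(np.r_[x,0],K,-1);e=(P+Z*.0872-L-.06*n)*1000;return np.r_[wl*(e@u),wl*(e@v),wd*(e@n),np.degrees(Z+n)]
    t=least_squares(f,[17,-26,-58,34,-33],bounds=(lo,HI[:5]));P,_,Z=fk(np.r_[t.x,0],K,-1);e=(P+Z*.0872-L-.06*n)*1000
    print(wl,t.x,"lat",e@u,e@v,"d",60+e@n,"ang",np.degrees(np.arccos(-Z@n)))
    # minimal rotation from M to have z=Z
    ax=np.cross(M[:,2],Z);Mt=R.from_rotvec(ax/np.linalg.norm(ax)*np.arcsin(np.linalg.norm(ax))).as_matrix()@M
    print("  TCP",P,"rel to cmd",rel(P,Mt)); o=get_obs();Mo=rot(o["orientation"])
    print("  rel to meas",Mo.T@(P-o["tool_pos"])*100,R.from_matrix(Mo.T@Mt).as_rotvec(degrees=True))
E
python3 t3.py
```

```text
3 [ 11.8637 -19.7135 -58.05    31.8192 -25.8186] lat 0.007968730166424501 0.03213152941400177 d 60.01371012987896 ang 3.226512866332846
  TCP [ 0.4443 -0.1586  0.2382] rel to cmd [ 0.24 -0.48  3.02 -3.08 -1.13  0.05]
  rel to meas [0.0002 0.3793 3.5446] [-2.212  -0.7833  0.0954]
0.5 [ 12.1853 -20.2025 -58.05    31.9976 -26.3102] lat 0.2653153995928654 1.0831964460696872 d 62.92322561170499 ang 3.014336815579006
  TCP [ 0.4432 -0.1585  0.241 ] rel to cmd [ 0.25 -0.56  2.73 -2.88 -1.05  0.05]
  rel to meas [0.0131 0.3088 3.2508] [-2.0135 -0.7072  0.0956]
0.35 [ 12.7915 -21.0121 -58.05    32.1665 -27.1802] lat 0.4856598586990693 2.0198723118978843 d 67.54904110739577 ang 2.74374835415622
  TCP [ 0.4411 -0.158   0.2451] rel to cmd [ 0.26 -0.61  2.27 -2.63 -0.96  0.05]
  rel to meas [0.0186 0.2606 2.7853] [-1.7601 -0.6102  0.096 ]
```

The best reachable pose with this grasp is within about 3° of square and on the line of sight, with a small margin to J3's limit. Moving there slowly.

play_rows --commands '[[[0.02, -0.03, 0.2, -0.2, -0.1, 0, 0.3], [0.05, -0.1, 0.5, -0.6, -0.2, 0, 0.3], [0.08, -0.2, 0.9, -1, -0.4, 0, 0.3], [0.12, -0.25, 1.4, -1.5, -0.6, 0, 0.3], [0.16, -0.3, 1.9, -2, -0.8, 0, 0.3], [0.2, -0.4, 2.4, -2.5, -1, 0, 0.3], [0.24, -0.48, 2.7, -2.9, -1.1, 0.05, 0.3], [0.24, -0.5, 2.9, -3, -1.1, 0.05, 0.3], [0.24, -0.5, 2.9, -3, -1.1, 0.05, 0.3], [0.24, -0.5, 2.9, -3, -1.1, 0.05, 0.3], [0.24, -0.5, 2.9, -3, -1.1, 0.05, 0.3], [0.24, -0.5, 2.9, -3, -1.1, 0.05, 0.3]]]'

```text
clock: 10.67
tool_pos: [0.4474, -0.1622, 0.249]
orientation: [-148.8, 1.2, -105.2]
force: [0.5, -0.7, -4.2]
opening: 0.0414
gripper_force: 30.0
```

```bash
cat > ev.py <<'E'
from h import *
np.set_printoptions(precision=4,suppress=True)
o=get_obs();Mo=rot(o["orientation"]);print("cmd",*load()[:1],"meas",o["tool_pos"],o["orientation"],o["joint_pos"],np.abs(o["qvel"]).max())
L=np.array([.5222,-.179,.115]);p,M,n=target(L,-15.7,.06,-106);u=np.array([-n[1],n[0],0]);u/=np.linalg.norm(u);v=np.cross(n,u)
tip=o["tool_pos"]+Mo[:,2]*.0872-L;print("tip lat mm",tip@u*1e3,tip@v*1e3,"d",tip@n*1e3,"ang",np.degrees(np.arccos(-Mo[:,2]@n)))
E
python3 - <<'E'
from h import *
apply([.24,-.5,2.9,-3,-1.1,.05]);exec(open("ev.py").read())
ss={k:snapshot(k) for k in("scene","side","wrist")};np.save("s4.npy",ss,allow_pickle=True)
f=lambda s,x,y,k,W,H:cv2.resize(s["frame"][y:y+H,x:x+W,::-1],None,fx=k,fy=k,interpolation=cv2.INTER_CUBIC)
cv2.imwrite("pics/s4.png",np.hstack([f(ss["scene"],135,90,5,80,80),f(ss["side"],250,190,5,80,80)]))
T=tip+L
for k in("scene","side"): print(k,proj(ss[k],T),proj(ss[k],T-Mo[:,2]*.052))
E
```

```text
cmd [ 0.4438 -0.1585  0.2393] meas [ 0.4474 -0.1622  0.249 ] [-148.8151    1.2407 -105.2425] [ 12.5758 -20.0498 -54.7304  27.2244 -29.498  -48.9529] 0.21365603407529155
tip lat mm 2.1026101066115856 8.289959821510001 d 66.69145793676654 ang 4.031685644029855
scene [170.2739 113.3764] [176.1601  92.8987]
side [287.1638 228.7261] [276.8978 214.4042]
```

View pics/s4.png

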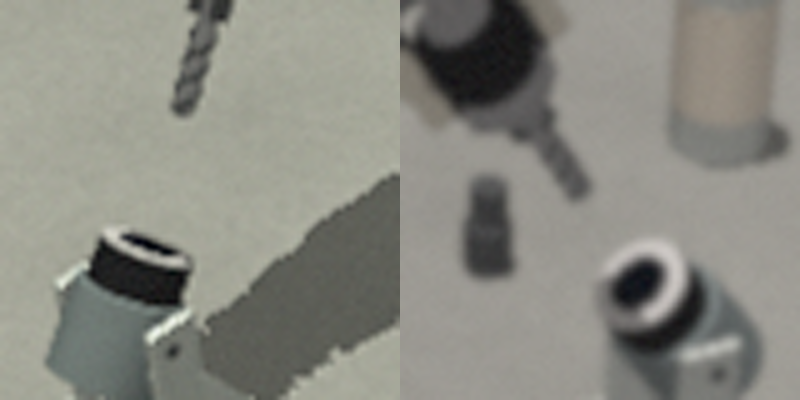

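The command reference is clamped to the pose the arm actually reached, so I'll take the measured pose as the base. I'll add this data point and recompute.

```bash
sed -i 's/^K0=/D.append(([12.5758,-20.0498,-54.7304,27.2244,-29.498,-48.9529],[.4474,-.1622,.249],[-148.8151,1.2407,-105.2425]))\nK0=/' kin.py
python3 - <<'E'
from h import *
o=get_obs();json.dump(dict(p=o["tool_pos"].tolist(),M=rot(o["orientation"]).tolist()),open("cmd.json","w"))
E
python3 - <<'E'
from kin import *
s=fit(D,-1);print(s.x,np.abs(s.fun[:-9]).max()*.5)
E
python3 t3.py
```

```text
[-3.25592513e-04  6.01590301e-01 -1.13545512e-05  4.63584578e-01
  1.99195720e-01  3.78424179e-01  3.83857316e-04  1.91415412e-01
  3.46727813e-04] 0.01900534505483442
3 [ 12.3423 -20.3963 -58.05    31.2084 -26.164 ] lat 0.010699139393230648 0.02916977277546775 d 60.01435939185508 ang 3.2119026765941583
  TCP [ 0.4439 -0.1592  0.238 ] rel to cmd [-0.17  0.93  0.73  0.91 -0.08 -0.01]
  rel to meas [-0.1737  0.9276  0.7299] [ 0.9105 -0.0824 -0.0077]
0.5 [ 12.6447 -20.8675 -58.05    31.4186 -26.6641] lat 0.35713449104287204 0.9851878919041143 d 63.05597500615496 ang 2.999975811423235
  TCP [ 0.4427 -0.159   0.2409] rel to cmd [-0.16  0.88  0.42  1.1   0.02 -0.01]
  rel to meas [-0.1624  0.8804  0.4199] [ 1.0956  0.0222 -0.0063]
0.35 [ 13.2069 -21.6354 -58.05    31.6507 -27.5199] lat 0.6547451157234373 1.8387932870891446 d 67.84577084429117 ang 2.723796104898508
  TCP [ 0.4404 -0.1585  0.2451] rel to cmd [-0.16  0.86 -0.06  1.34  0.16 -0.  ]
  rel to meas [-0.1646  0.8638 -0.0635] [ 1.337   0.1582 -0.0045]
```

play_rows --commands '[[[-0.02, 0.1, 0.05, 0.1, 0, 0, 0.3], [-0.05, 0.25, 0.15, 0.3, 0, 0, 0.3], [-0.09, 0.45, 0.25, 0.6, 0, 0, 0.3], [-0.12, 0.65, 0.35, 0.8, 0, 0, 0.3], [-0.15, 0.8, 0.42, 1, 0, 0, 0.3], [-0.16, 0.88, 0.45, 1.1, 0, 0, 0.3], [-0.16, 0.88, 0.45, 1.1, 0, 0, 0.3], [-0.16, 0.88, 0.45, 1.1, 0, 0, 0.3], [-0.16, 0.88, 0.45, 1.1, 0, 0, 0.3], [-0.16, 0.88, 0.45, 1.1, 0, 0, 0.3]]]'

```text
clock: 11.65
tool_pos: [0.4431, -0.1591, 0.2407]
orientation: [-147.7, 1.2, -105.3]
force: [-0.3, -0.8, -4.4]
opening: 0.0415
gripper_force: 30.0
```

```bash
python3 - <<'E'
from h import *
apply([-.16,.88,.45,1.1,0,0]);exec(open("ev.py").read());T=tip+L
a=snapshot("scene");b=snapshot("side");print(*[ (proj(s,T).round(1),proj(s,T-Mo[:,2]*.03).round(1)) for s in(a,b)])
# bit seen: tip pixels along predicted axis, from dark-vs-background mask near prediction
f=lambda s,c,k:cv2.resize(s["frame"][int(c[1])-45:int(c[1])+35,int(c[0])-40:int(c[0])+40,::-1],None,fx=k,fy=k,interpolation=cv2.INTER_CUBIC)
ca,cb=proj(a,T),proj(b,T);print(ca.astype(int)-[40,45],cb.astype(int)-[40,45]);cv2.imwrite("pics/s5.png",np.hstack([f(a,ca,5),f(b,cb,5)]))
E
```

```text
cmd [ 0.4429 -0.1591  0.2407] meas [ 0.4431 -0.1591  0.2407] [-147.7247    1.242  -105.2531] [ 12.581  -20.7818 -58.0289  31.4009 -26.5787 -53.2435] 0.17070270728705422
tip lat mm 0.3165663521728752 1.1651109582556476 d 62.600253891133384 ang 3.0153945207025434
(array([172.2, 115.6]), array([175.7, 103.9])) (array([285.3, 231.5]), array([279.2, 223.6]))
[132  70] [245 186]
```

View pics/s5.png

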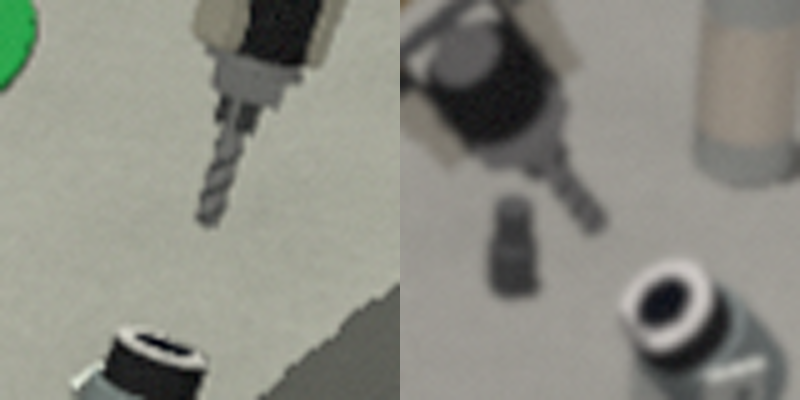

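The bit's point shows at about (173.3,114.7) in the scene view and (284.4,231.6) in the side view, close to the prediction. It is clear of the lens and held by the sleeve. I'll check the bit's axis numerically.

```bash
python3 - <<'E'
from h import *
exec(open("ev.py").read());T=tip+L;z=Mo[:,2]
pl=[];tips=[]
for k,wd in(("scene",6),("side",6)):
    s=snapshot(k);g=cv2.cvtColor(s["frame"],cv2.COLOR_RGB2GRAY).astype(float);pts=[]
    for t in np.arange(.004,.044,.002):
        c=proj(s,T-z*t);d=proj(s,T-z*(t+.01))-c;d/=np.linalg.norm(d);m=np.array([-d[1],d[0]])
        r=np.arange(-7,7.01,.25);q=c+r[:,None]*m
        I=cv2.remap(g.astype(np.float32),q[:,0].astype(np.float32)[None],q[:,1].astype(np.float32)[None],1)[0]
        bg=np.median(np.r_[I[:8],I[-8:]]);w=np.clip(bg-I-15,0,None);pts.append((w*r).sum()/max(w.sum(),1e-6))
    print(k,np.round(pts,2))
    P=[proj(s,T-z*t) for t in(.006,.034)];d=P[1]-P[0];d/=np.linalg.norm(d);m=np.array([-d[1],d[0]])
    f=np.polyfit(np.arange(.004,.044,.002)[1:15],pts[1:15],1);rs=[ray(s,P[i]+m*np.polyval(f,t))[1] for i,t in enumerate((.006,.034))]
    nn=np.cross(*rs);nn/=np.linalg.norm(nn);pl.append((nn,nn@s["origin"]))
ax=np.cross(pl[0][0],pl[1][0]);ax/=np.linalg.norm(ax);ax*=np.sign(ax@n)
# point of the axis line at d of tip
X=np.linalg.solve([pl[0][0],pl[1][0],n],[pl[0][1],pl[1][1],n@T])-L
print("bit axis vs n",np.degrees(np.arccos(ax@n)),"vs tool",np.degrees(np.arccos(-ax@z)),"lat",X@u*1e3,X@v*1e3)
E
```

```text
cmd [ 0.4429 -0.1591  0.2407] meas [ 0.4431 -0.1592  0.2406] [-147.7313    1.2378 -105.2541] [ 12.581  -20.78   -58.036   31.4039 -26.5782 -53.2468] 0.08060722896955545
tip lat mm 0.34843118574367166 1.072837399667045 d 62.56364611782014 ang 3.0196628072272733
scene [ 0.05  0.01  0.21  0.55  0.56  0.45  0.11 -0.1   0.02  0.14  0.21  0.25
  0.18  0.04 -0.14  0.02  0.32  0.36  0.26  0.16]
side [-0.7  -0.68 -0.61 -0.54 -0.55 -0.6  -0.68 -0.72 -0.71 -0.64 -0.58 -0.54
 -0.55 -0.58 -0.66 -0.69 -0.67 -0.58 -0.48 -0.42]
bit axis vs n 4.328521076792457 vs tool 2.0221646154707793 lat 0.33071626157474404 -0.3302461581671963
```

```bash
python3 -c "
from plant import *
print(close_job())"
```

```text
the job is handed in; nothing more can be done
None
```

I handed the job in with the chuck tightened, lifted out with its bit, and held still in front of the lens: the point is about 62–63 mm from the glass and within about 1 mm of the line of sight, but about 3° off square (4° by the camera images) because joint 3 was at its range limit. I also viewed 11 pictures, one over the limit of 10.

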